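Tare the kitchen scale with the bowl on it and weigh the orange

TASK

Weigh the orange on the kitchen scale. The empty bowl already stands on the scale, so first zero it out: roll the ribbed thumbwheel on the scale's front ledge until the red zero mark of the dial lies exactly under the black pointer, and take your finger off. Then put the orange into the bowl, leaving the bowl on the scale and the apples where they are, so that the dial shows the weight of the orange alone.

Things in the scene. Friction and masses are not known exactly. Their poses are not given: they have to be found in the camera images.
- scale: Mint-green spring kitchen scale, 303 x 190 mm, fixed. Origin: centre of its underside; front (low side) faces its -x. Level ledge 32 mm high at the front (x -148 to -97 mm), then a face rising at 28 degrees to 81 mm with the round dial under a clear lens (104 mm across, centre x -52 mm), then a deck with the steel platform (centre x +90 mm, radius 70 mm, top 100 mm high when empty).
- wheel_top (a point): Top of the thumbwheel's rim, mid-ledge, at x -129, y 0, z 39 mm in the scale's frame; axes as the scale's. Black ribbed rubber wheel, 36 mm across, 16 mm wide, axle along the scale's y; only the top 7 mm stand out of the ledge, too little to pinch. A fingertip resting on it with 2 to 10 N and moved along the scale's x rolls it; the rim travels with the fingertip.
- scale_wheel (a joint): Turn of the thumbwheel (rad), range -1.2 to 5.8. It grows when its top is rolled toward the scale's rear (+x). It stays where it is left (needs about 1.1 N at the rim). Two turns of the wheel make one turn of the dial.
- scale_dial (a joint): Turn of the dial disc (rad), half the wheel's turn, clockwise as seen by someone looking at the dial. At 0 the red zero mark is at the top (uphill) of the dial.
- scale_pointer (a joint): Turn of the black pointer (rad), clockwise, driven by the load on the platform: 3.14 rad per kg, 0 (pointing uphill) when empty. Reading in kg = (scale_pointer - scale_dial) / 3.14; the dial has 40 divisions of 50 g clockwise from its red mark. The bowl alone weighs 0.33 to 0.6 kg.
- dial_zero (a point): Red zero mark on the dial disc, 40 mm from the dial's centre; its x axis points outward along the mark, z out of the dial's face.
- pointer_tip (a point): Tip of the black pointer, 40 mm from the dial's centre; its x axis points outward along the pointer, z out of the dial's face. On zero it coincides with dial_zero.
- platform_top (a point): Centre of the platform's upper face. It sinks 5 mm per kg of load.
- dish: Cream glazed open bowl, 199 mm across, 60 mm high, standing on the platform. Origin at the centre of its underside; inner floor 9 mm above it, about 100 mm wide, with sloping sides.
- orange: The orange, 64 mm across, 120 g. Origin at the centre of its underside when it was set down (z up), so its middle lies 32 mm along its own z.
- apple_red: Red apple, 67 mm across, 69 mm high with stem; bystander. Origin at the centre of its underside.
- apple_yellow: Yellow apple, 67 mm across, 70 mm high with stem; bystander. Origin at the centre of its underside.

How it is judged:
By the outcome, as a careful person would: the job done as asked, in the order asked, and still so for the second after the job is handed in, with the robot touching nothing.
It also fails if it takes over 69 s, if anything falls off the work surface, if the arm or the gripper's body presses on something with over 40 N, if the wrist force passes 120 N, or if a joint passes its speed limit or range.

ROBOT

A 7-joint arm with a two-finger parallel gripper is mounted at the origin on the work surface; the furniture and walls round the work are solid. World frame = base frame: x ahead of the robot, y to its left, z up, the work surface at z = 0. Lengths are in m, angles in rad, forces in N, time in s.
With the tool pointing down it reaches from about 0.4 to 0.925 m from the base axis. Payload 4.1 kg.
Tool frame: the origin (TCP) lies at the very end of the fingers, on their centre line; the grasp point (between the pads) lies bot.hold_point_z behind it (bot.hold_point_z is the distance from the TCP to the grasp point, in m); z points along the fingers, y is the line along which they close (so a half turn about z gives the same grasp; the last joint's range is limited). The gripper opens to 85 mm and grips with 20 to 120 N. Pads are 22 mm wide; open, the fingers measure 114 mm over their backs; the gripper's body (76 mm by 85 mm) begins 54 mm behind the grasp point. The pads swing forward as they close: fully open they stand 13 mm farther back than shut.
Start: joints at [-1.335, 0.398, 0.045, 1.537, -0.019, 1.207, -0.051], TCP at [0.214, 0.614, 0.231] pointing down, gripper open.
Joint ranges: [-2.82, 2.82], [-0.49, 2.23], [-1.37, 1.46], [0, 2.46], [-1.36, 4.5], [0.23, 2], [-2.94, 2.94]. Speed limits (rad/s): [2.57, 2.57, 3.14, 3.14, 3.14, 3.14, 3.14].

INTERFACE

Orientations are given as a rotation vector (axis times angle).
In Python, from workcell import bot gives the robot as it stands.
- The arm moves only by the tool apply_moves, never from a script. Its argument "series" is a list of rows, each a list of 2 entries, a list of its own where there are three numbers: the shift along the tool's x, y, z in m, then the turn about the tool's z in degrees. A call has 1 to 10 rows; each row shifts and turns the commanded pose from where the row before left it, along the tool's axes as they then stand; what a row does not reach is not made up. A row lasts 1/12 s, in which the tool goes at most 41.7 mm and 7.16 degrees, less where a joint would pass 70% of its speed; a pose out of reach is approached as far as the arm can. A call is refused whole if a number of a shift passes 0.0417 or a number of a turn 7.16, either way. A call with a gripper value outside its range is refused whole. "hand" is the finger opening in m, from 0 to 0.0854, set as the call begins (left out, the last holds). The fingers move at their own pace and stop on an object; "force" is the grip in N (left out, the last holds). Time passes only in rows, so rows that do not move let the fingers close. It gives the time, the measured TCP pose, the force, the opening and the grip force at its end, in the units of the state.
- bot.read_state(): the state, without advancing time (a new reading comes with each control period).
- bot.camera(name): name is "scene" or "top" or "wrist"; returns a dict with "color" (400x640x3 uint8, red, green, blue), "fovy" (degrees; the focal length in pixels is half the picture's height over the tangent of half this angle, whatever the lens; pixels are square), "cx", "cy" (the principal point, pixels), "rvec" (rotation vector, rad) and "tvec" (3), from world to camera coordinates, as OpenCV has them. Camera axes: x right, y down, z forward; pixel columns grow to the right and rows downward; lengths in m; the calibration is good to about 2 mm. A picture is of the moment at which its call begins. There is no depth.
- bot.close_job(): hands the job in; it is judged then, once.
The state is a dict: "time": time; "joint_pos": joint angles; "joint_vel": joint speeds; "tau": joint torques, N m; "tool_pos": TCP position; "orientation": TCP orientation; "contact_force": force on the tool from outside, world axes, zero at the start; "ft_torque": the same for the moment, N m; "opening": finger opening in m; "finger_force": force on a finger pad.
Only numpy, scipy, OpenCV 4.12 (cv2) and the standard library are available. Lean on these libraries where they do the work, as an engineer would, in place of code of your own. Each camera call takes 0.05 s, during which the arm holds its last target. There are 200 camera calls.

## Working session

There is one attempt and no reset: what is moved stays moved. The work goes in short steps, Python scripts to look and compute and a tool call to move; the robot and the scene stay as the last step left them, time stands still between calls to the robot, and variables do not carry over. Pictures are saved under pics/ and viewed, at most 10 in all, crops included, and the job is handed in when it is done.

Besides the shell and the picture viewer there is one more tool, called after "Call:" by a JSON object that holds its "api" and its "payload". apply_moves: Moves the arm, as the interface text tells. Its arguments: {"type":"object","properties":{"series":{"type":"array"},"hand":{"type":"number"},"force":{"type":"number"}},"required":["series"]}

```bash
mkdir -p pics; ls
cat > h.py <<'E'
import numpy as np,cv2
from workcell import bot
def cam(n):
    c=bot.camera(n); R=cv2.Rodrigues(np.array(c["rvec"],float))[0]; t=np.array(c["tvec"],float).ravel()
    im=c["color"]; f=im.shape[0]/2/np.tan(np.radians(c["fovy"])/2)
    return dict(im=im,R=R,t=t,f=f,cx=c["cx"],cy=c["cy"],C=-R.T@t)
def ray(c,u,v):
    d=c["R"].T@np.array([(u-c["cx"])/c["f"],(v-c["cy"])/c["f"],1.]); return d/np.linalg.norm(d)
def onz(c,u,v,z):
    d=ray(c,u,v); return c["C"]+d*(z-c["C"][2])/d[2]
def proj(c,p):
    q=c["R"]@np.asarray(p,float)+c["t"]; return c["f"]*q[:2]/q[2]+[c["cx"],c["cy"]]
def tri(c1,p1,c2,p2):
    A=np.zeros((3,3));b=np.zeros(3)
    for c,p in((c1,p1),(c2,p2)):
        d=ray(c,*p);P=np.eye(3)-np.outer(d,d);A+=P;b+=P@c["C"]
    return np.linalg.solve(A,b)
def save(c,n,box=None,s=1):
    im=c["im"] if box is None else c["im"][box[1]:box[3],box[0]:box[2]]
    cv2.imwrite("pics/"+n,cv2.resize(im[:,:,::-1],None,fx=s,fy=s,interpolation=cv2.INTER_CUBIC))
E
python3 - <<'E'
from h import *
a=cam("scene");b=cam("top")
im=np.vstack([a["im"],b["im"]]);cv2.imwrite("pics/a.png",cv2.resize(im[:,:,::-1],(480,600)))
save(b,"top.png",None,1.25)
for c in(a,b):print(c["C"],c["f"],c["R"][2])
s=bot.read_state();print(s,bot.hold_point_z)
E
```

```text
pics
[ 0.10853638 -0.59725939  0.86165541] 391.8887536454867 [ 0.37463426  0.54775863 -0.74807062]
[ 0.39919087 -0.02063909  0.94146563] 375.7667781174102 [ 0.13454857 -0.01927865 -0.99071944]
{'time': 0.1, 'joint_pos': array([-1.33498096,  0.39912299,  0.04506849,  1.5377719 , -0.01868806,
        1.20689234, -0.05070341]), 'joint_vel': array([-0.00063722, -0.00064676, -0.00069412, -0.00512447, -0.00074426,
       -0.00063469,  0.00270786]), 'tau': array([ 3.78992903e-03, -4.76268661e+01,  1.37021575e+00, -2.54950869e+01,
        1.20034764e-02,  5.00231632e-03,  4.60188474e-06]), 'tool_pos': array([0.2133966 , 0.61336301, 0.23035684]), 'orientation': array([-5.23320046e-01, -3.09754593e+00,  2.77513286e-03]), 'contact_force': array([ 0.37325279, -0.01969818, -0.35643791]), 'ft_torque': array([-0.03980736,  0.02418246, -0.00834684]), 'finger_force': 0.0, 'opening': 0.08546770663727368} 0.0187
```

View pics/top.png

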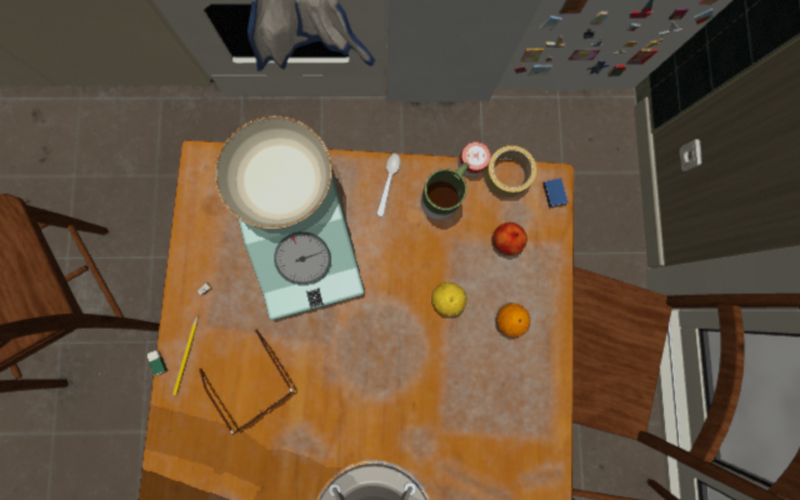

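View pics/a.png

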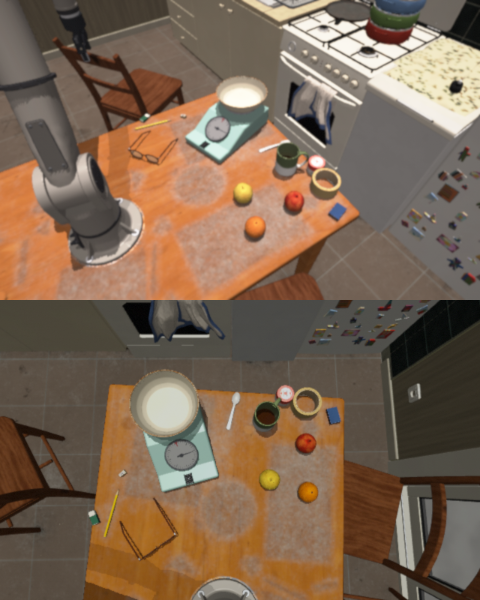

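The top view shows the scale with its dial at about (302,258), its wheel at (314,298) and the bowl at (275,172). The orange is at (513,320), the yellow apple at (449,300) and the red apple at (510,238). These are pixels at 1.25x. Next I'll measure.

```bash
cat > m.py <<'E'
from h import *
def blob(c,lo,hi,box):
    x0,y0,x1,y1=box
    h=cv2.cvtColor(c["im"][y0:y1,x0:x1],cv2.COLOR_RGB2HSV);m=cv2.inRange(h,np.array(lo),np.array(hi))
    cs=cv2.findContours(m,cv2.RETR_EXTERNAL,cv2.CHAIN_APPROX_NONE)[0];k=max(cs,key=cv2.contourArea)
    return k.reshape(-1,2)+[x0,y0]
E
python3 - <<'E'
from m import *
b=cam("top");a=cam("scene")
save(b,"dial.png",(180,150,300,270),5)
k=blob(b,(70,25,90),(95,140,255),(180,120,300,270))
# scale front ledge: rectified onto z=.032
P=np.array([onz(b,u,v,.032)[:2] for u,v in k]);print(len(k),k.min(0),k.max(0))
q=cv2.approxPolyDP(k.astype(np.int32),4,True).reshape(-1,2)
for p in q:print("poly",p,onz(b,*p,.032).round(4),onz(b,*p,0).round(4))
k2=blob(a,(5,170,120),(16,255,255),(310,270,370,330)) 
print("wheel", onz(b,314/1.25,298/1.25,.039))
k1=blob(b,(5,200,180),(20,255,255),(390,235,435,280))
for c,k in((b,k1),(a,k2)):
    (u,v),r=cv2.minEnclosingCircle(k.astype(np.float32));print("orange",u,v,r,onz(c,u,v,.032))
print("yel",onz(b,449/1.25,300/1.25,.035),"red",onz(b,510/1.25,238/1.25,.035),"bowl",onz(b,275/1.25,172/1.25,.155))
E
```

```text
502 [192 149] [290 255]
poly [264 149] [0.6447 0.0785 0.032 ] [0.6533 0.082  0.    ]
poly [264 164] [0.6067 0.0783 0.032 ] [0.614  0.0818 0.    ]
poly [245 175] [0.5795 0.1247 0.032 ] [0.5858 0.1299 0.    ]
poly [249 177] [0.5744 0.1149 0.032 ] [0.5805 0.1197 0.    ]
poly [244 184] [0.5571 0.1269 0.032 ] [0.5626 0.1321 0.    ]
poly [255 189] [0.5444 0.1    0.032 ] [0.5495 0.1042 0.    ]
poly [265 205] [0.5048 0.0754 0.032 ] [0.5086 0.0788 0.    ]
poly [263 216] [0.4781 0.0801 0.032 ] [0.4809 0.0836 0.    ]
poly [251 226] [0.4542 0.1088 0.032 ] [0.4562 0.1134 0.    ]
poly [235 227] [0.4522 0.1472 0.032 ] [0.4541 0.1531 0.    ]
poly [222 217] [0.4767 0.1789 0.032 ] [0.4794 0.1859 0.    ]
poly [219 203] [0.5108 0.1868 0.032 ] [0.5148 0.1941 0.    ]
poly [229 182] [0.5624 0.1636 0.032 ] [0.5681 0.17   0.    ]
poly [215 185] [0.5552 0.1975 0.032 ] [0.5607 0.2052 0.    ]
poly [192 176] [0.578 0.254 0.032] [0.5843 0.2637 0.    ]
poly [216 254] [0.3885 0.1914 0.032 ] [0.3881 0.1988 0.    ]
poly [257 244] [0.411  0.0941 0.032 ] [0.4114 0.0981 0.    ]
poly [249 246] [0.4064 0.1131 0.032 ] [0.4067 0.1178 0.    ]
poly [245 233] [0.4376 0.1231 0.032 ] [0.4389 0.1281 0.    ]
poly [253 230] [0.4445 0.1039 0.032 ] [0.4461 0.1083 0.    ]
poly [259 243] [0.4133 0.0893 0.032 ] [0.4138 0.0932 0.    ]
poly [290 234] [0.434 0.015 0.032] [0.4352 0.0162 0.    ]
wheel [0.42428442 0.10707296 0.039     ]
orange 411.6279602050781 255.90284729003906 9.702108383178711 [ 0.3782349  -0.27686516  0.032     ]
orange 339.79925537109375 301.6167907714844 13.415332794189453 [ 0.37927654 -0.27329693  0.032     ]
yel [ 0.41760657 -0.15123056  0.035     ] red [ 0.53707726 -0.27468977  0.035     ] bowl [0.63732649 0.15963192 0.155     ]
```

View pics/dial.png

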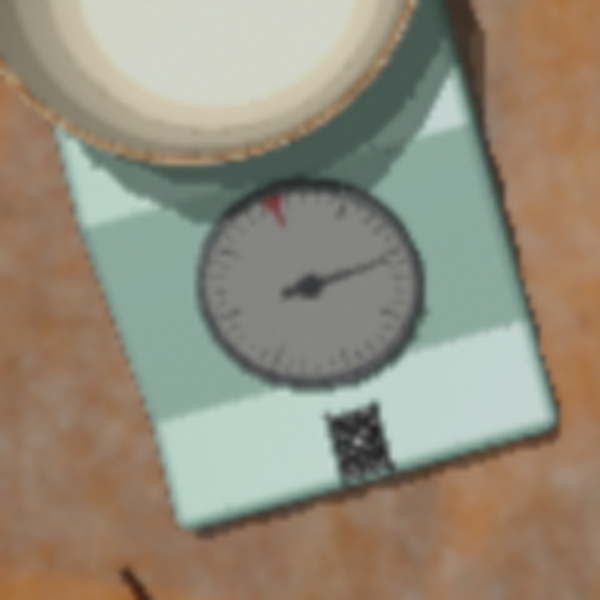

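Scale yaw is about 14.5° and the wheel top is at (0.424, 0.107). That puts the platform at (0.636, 0.162), which matches the bowl I measured at (0.637, 0.160). The pointer sits roughly 90° clockwise of the red mark. I'll turn the tool onto the scale's axes and close the fingers.

Call:
{"api": "apply_moves", "payload": {"series": [[[0,0,0],-6.74],[[0,0,0],-6.74],[[0,0,0],-6.74],[[0,0,0],-6.74],[[0,0,0],-6.74],[[0,0,0],0]], "hand": 0}}

```text
time: 0.7
tool_pos: [0.2136, 0.6138, 0.231]
orientation: [0.4, -3.116, 0.001]
contact_force: [-0.5, 0.3, -0.0]
opening: 0.0124
finger_force: 0.0
```

```bash
cat >> m.py <<'E'
from scipy.spatial.transform import Rotation as Ro
YAW=np.radians(14.5)
XS=np.array([np.cos(YAW),np.sin(YAW),0]);YS=np.array([-XS[1],XS[0],0]);ZS=np.array([0,0,1.])
O=np.array([.4243,.1071,0])+.129*XS
def S(x,y,z): return O+x*XS+y*YS+z*ZS
def to(p):
    s=bot.read_state();R=Ro.from_rotvec(s["orientation"]).as_matrix();d=R.T@(np.array(p)-s["tool_pos"])
    print("tcp",s["tool_pos"].round(4),"scale frame",((s["tool_pos"]-O)@np.c_[XS,YS,ZS]).round(4),"toolx yaw",np.degrees(np.arctan2(R[1,0],R[0,0])).round(2),"need",d.round(4),"F",s["contact_force"].round(2))
# dial angles about the dial centre, in the dial plane (tilt 28 deg)
T=np.radians(28);UP=np.cos(T)*XS+np.sin(T)*ZS;N=np.cos(T)*ZS-np.sin(T)*XS
def onface(c,u,v,h=0.):
    P0=S(-.052,0,.032+.045*np.tan(T))+h*N;d=ray(c,u,v);p=c["C"]+d*((P0-c["C"])@N)/(d@N)-P0
    return np.array([p@UP,-(p@YS)])   # uphill, right
E
python3 - <<'E'
from m import *
to(S(-.138,0,.075)); 
b=cam("top")
for n,(u,v) in dict(c=(310,286),tip=(392,260),tail=(285,295),red=(272,203),red2=(282,223)).items():
    p=onface(b,180+u/5-.5,150+v/5-.5);print(n,p.round(4),np.hypot(*p).round(4),np.arctan2(p[1],p[0]).round(3))
E
```

```text
tcp [0.2136 0.6138 0.231 ] scale frame [-0.2062  0.5433  0.231 ] toolx yaw -165.38 need [-0.0671 -0.5434  0.1561] F [-0.52  0.26 -0.04]
c [ 0.0002 -0.0019] 0.0019 -1.46
tip [0.0023 0.0385] 0.0386 1.512
tail [-0.0009 -0.0143] 0.0144 -1.636
red [ 0.0445 -0.0068] 0.045 -0.153
red2 [ 0.0338 -0.0053] 0.0343 -0.155
```

Call:
{"api": "apply_moves", "payload": {"series": [[[-0.0048,-0.0388,0.006],0],[[-0.0048,-0.0388,0.006],0],[[-0.0048,-0.0388,0.006],0],[[-0.0048,-0.0388,0.006],0],[[-0.0048,-0.0388,0.006],0],[[-0.0048,-0.0388,0.006],0],[[-0.0048,-0.0388,0.006],0],[[-0.0048,-0.0388,0.006],0],[[-0.0048,-0.0388,0.006],0],[[-0.0048,-0.0388,0.006],0]]}}

```text
time: 1.58
tool_pos: [0.3577, 0.2486, 0.1713]
orientation: [-0.392, 3.116, 0.001]
contact_force: [0.7, -0.2, 0.9]
opening: -0.0005
finger_force: 0.0
```

Call:
{"api": "apply_moves", "payload": {"series": [[[-0.0048,-0.0388,0.006],0],[[-0.0048,-0.0388,0.006],0],[[-0.0048,-0.0388,0.006],0],[[-0.0048,-0.0388,0.006],0],[[0,0,0.025],0],[[0,0,0.025],0],[[0,0,0],0],[[0,0,0],0]]}}

```text
time: 2.25
tool_pos: [0.4139, 0.1046, 0.0968]
orientation: [0.393, -3.114, 0.001]
contact_force: [-0.4, -0.1, 0.1]
opening: -0.0001
finger_force: 0.0
```

Run:
```python
from m import *
to(S(-.138,0,.045)); c=cam("wrist"); d=cam("scene")
w=cv2.resize(c["im"],(640,400)); s=cv2.resize(d["im"][100:225,225:385],(640,500))
save(c,"w1.png"); print(proj(c,S(-.129,0,.039)),proj(d,S(-.129,0,.039)),proj(d,bot.read_state()["tool_pos"]))
cv2.imwrite("pics/w1.png",np.vstack([cv2.resize(c["im"],(480,300)),cv2.resize(d["im"][110:210,230:390],(480,300),interpolation=cv2.INTER_CUBIC)])[:,:,::-1])
```

```text
tcp [0.4139 0.1046 0.0968] scale frame [-0.1397  0.0002  0.0968] toolx yaw -165.6 need [-0.0018 -0.0001  0.0518] F [-0.43 -0.09  0.13]
[317.8064684  242.41537919] [272.29086349 192.02278949] [267.56804024 178.98254311]
```

View pics/w1.png

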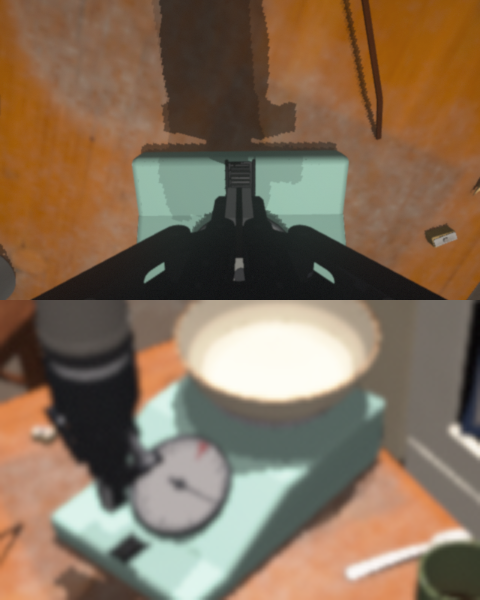

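The wrist view confirms the closed fingers are in line with the wheel, which is at (240,173) in this half-size view. The scale's front edge is square to the tool. Descending now.

Call:
{"api": "apply_moves", "payload": {"series": [[[0,0,0.025],0],[[0,0,0.025],0],[[0,0,0.0],0],[[0,0,0.003],0],[[0,0,0.002],0],[[0,0,0.002],0],[[0,0,0],0],[[0,0,0],0]]}}

```text
time: 3.02
tool_pos: [0.4154, 0.1052, 0.0411]
orientation: [-0.397, 3.115, 0.001]
contact_force: [0.2, -0.2, 0.3]
opening: 0.0001
finger_force: 0.0
```

Call:
{"api": "apply_moves", "payload": {"series": [[[0,0,0.001],0],[[0,0,0.0005],0],[[0,0,0.0],0],[[0,0,0.0],0]]}}

```text
time: 3.35
tool_pos: [0.4149, 0.105, 0.0388]
orientation: [-0.397, 3.116, 0.0]
contact_force: [-0.5, 0.5, 0.4]
opening: -0.0
finger_force: 0.1
```

Call:
{"api": "apply_moves", "payload": {"series": [[[0,0,0.0005],0],[[0,0,0.0005],0],[[0,0,0.0],0],[[0,0,0.0],0]]}}

```text
time: 3.68
tool_pos: [0.4149, 0.105, 0.0384]
orientation: [0.397, -3.116, -0.001]
contact_force: [-2.6, -0.4, 8.9]
opening: 0.0003
finger_force: 4.4
```

Contact at 8.9 N. I'll ease off slightly and roll toward the rear.

Call:
{"api": "apply_moves", "payload": {"series": [[[0,0,-0.0002],0],[[-0.002,0,0],0],[[-0.002,0,0],0],[[-0.002,0,0],0],[[-0.002,0,0],0],[[-0.002,0,0],0]]}}

```text
time: 4.18
tool_pos: [0.4253, 0.1078, 0.0389]
orientation: [-0.397, 3.115, 0.001]
contact_force: [-2.7, 0.5, 8.8]
opening: 0.0
finger_force: 4.4
```

```bash
cat > dial.py <<'E'
from m import *
import sys
# unwarp dial from the scene view by projecting the face-plane grid
def rect(c,h=0.0):
    P0=S(-.052,0,.032+.045*np.tan(T))+h*N;r=np.linspace(-.055,.055,300)
    K=np.array([[c["f"],0,c["cx"]],[0,c["f"],c["cy"]],[0,0,1]])
    g=P0+r[None,:,None]*(-YS)-r[:,None,None]*UP
    q=(g@c["R"].T+c["t"])@K.T;q=(q[...,:2]/q[...,2:]).astype(np.float32)
    return cv2.remap(c["im"],q[...,0],q[...,1],cv2.INTER_CUBIC)
def angles(im,ctr=None):
    # polar about the dial centre; red mark by redness, pointer by darkness
    h=im.astype(float);yy,xx=np.mgrid[:300,:300];px=.11/299
    g=cv2.cvtColor(im,cv2.COLOR_RGB2GRAY)
    if ctr is None: ctr=(149.5,149.5)
    ax=(xx-ctr[0])*px;ay=-(yy-ctr[1])*px;r=np.hypot(ax,ay);th=np.arctan2(ax,ay)
    red=np.clip(h[...,0]-h[...,1:].max(2)-25,0,None)*(r<.05)*(r>.025)
    rz=np.sum(red*np.exp(1j*th))
    dk=np.clip(np.median(g[(r<.03)])-g-25.,0,None)*(r>.012)*(r<.036)
    # radial darkness profile: the pointer is the strongest sector
    bins=np.radians(np.arange(-180,180,1));prof=np.array([dk[np.abs(np.angle(np.exp(1j*(th-b))))<.06].sum() for b in bins])
    b=bins[prof.argmax()];m=(np.abs(np.angle(np.exp(1j*(th-b))))<.2);pz=np.sum(dk*m*np.exp(1j*th))
    return np.angle(rz),np.angle(pz),red.sum()
if __name__=="__main__":
    c=cam("scene");im=rect(c);print("red %.3f ptr %.3f (%.0f)"%angles(im))
    if len(sys.argv)>1:cv2.imwrite("pics/"+sys.argv[1],im[:,:,::-1])
    to(S(-.129,0,.039))
E
python3 dial.py d1.png
```

```text
red 0.067 ptr -2.864 (8582)
tcp [0.4259 0.108  0.0389] scale frame [-0.1272  0.0004  0.0389] toolx yaw -165.48 need [ 0.0018 -0.0004 -0.0001] F [-0.39 -0.35  6.93]
```

View pics/d1.png

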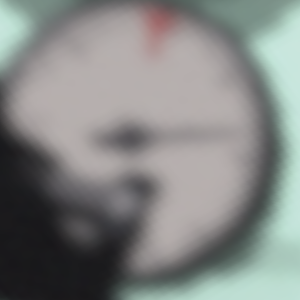

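The rectified dial shows the hub at about (129,138), the pointer pointing right to (240,132) and the red mark at (155,30). The dial has turned about 0.3 rad, so the rolling works. I'll continue the stroke, lift, return and repeat.

Call:
{"api": "apply_moves", "payload": {"series": [[[-0.002,0,0],0],[[-0.002,0,0],0],[[-0.002,0,0],0],[[-0.002,0,0],0],[[0,0,0],0]]}}

```text
time: 4.65
tool_pos: [0.4336, 0.11, 0.0388]
orientation: [-0.397, 3.114, 0.001]
contact_force: [0.0, 0.4, 6.7]
opening: 0.0002
finger_force: 3.2
```

```bash
python3 dial.py
```

```text
red 0.288 ptr -2.741 (8842)
tcp [0.4336 0.11   0.0388] scale frame [-0.1193  0.0005  0.0388] toolx yaw -165.48 need [ 0.0097 -0.0005 -0.0002] F [-0.18  0.4   5.8 ]
```

Call:
{"api": "apply_moves", "payload": {"series": [[[0,0,-0.005],0],[[0.01,0,0],0],[[0.008,0,0],0],[[0,0,0],0],[[0,0,0.0035],0],[[0,0,0.001],0],[[0,0,0.0005],0],[[0,0,0],0],[[0,0,0],0]]}}

```text
time: 5.45
tool_pos: [0.4145, 0.1049, 0.0383]
orientation: [0.397, -3.115, -0.0]
contact_force: [-3.2, -0.4, 9.8]
opening: -0.0001
finger_force: 4.9
```

Call:
{"api": "apply_moves", "payload": {"series": [[[-0.002,0,-0.0002],0],[[-0.002,0,0],0],[[-0.002,0,0],0],[[-0.002,0,0],0],[[-0.002,0,0],0],[[-0.002,0,0],0],[[-0.002,0,0],0],[[-0.002,0,0],0],[[-0.002,0,0],0],[[0,0,0],0]]}}

```text
time: 6.28
tool_pos: [0.4338, 0.1101, 0.0388]
orientation: [-0.397, 3.114, 0.001]
contact_force: [-0.7, 0.6, 6.2]
opening: -0.0002
finger_force: 3.1
```

Call:
{"api": "apply_moves", "payload": {"series": [[[0,0,-0.005],0],[[0.01,0,0],0],[[0.008,0,0],0],[[0,0,0],0],[[0,0,0.0035],0],[[0,0,0.001],0],[[0,0,0.0005],0],[[0,0,0],0],[[0,0,0],0]]}}

```text
time: 7.03
tool_pos: [0.4145, 0.1049, 0.0384]
orientation: [0.397, -3.115, -0.0]
contact_force: [-3.2, -1.3, 6.5]
opening: -0.0
finger_force: 3.8
```

Call:
{"api": "apply_moves", "payload": {"series": [[[-0.002,0,0],0],[[-0.002,0,0],0],[[-0.002,0,0],0],[[-0.002,0,0],0],[[-0.002,0,0],0],[[-0.002,0,0],0],[[-0.002,0,0],0],[[-0.002,0,0],0],[[0,0,0],0]]}}

```text
time: 7.78
tool_pos: [0.4319, 0.1096, 0.0389]
orientation: [-0.397, 3.114, 0.001]
contact_force: [0.2, -0.3, 7.9]
opening: -0.0003
finger_force: 3.5
```

Call:
{"api": "apply_moves", "payload": {"series": [[[0,0,-0.02],0],[[0,0,-0.04],0],[[0,0,-0.04],0],[[0.02,0,-0.04],0],[[0.04,0,-0.02],0],[[0.04,0,0],0],[[0.02,0,0],0],[[0,0,0],0],[[0,0,0],0],[[0,0,0],0]]}}

```text
time: 8.62
tool_pos: [0.3191, 0.0803, 0.1944]
orientation: [-0.397, 3.115, 0.001]
contact_force: [0.1, 0.5, -0.7]
opening: -0.0
finger_force: 0.0
```

Run:
```python
from dial import *
to(S(-.138,0,.045))
b=cam("top");w=cam("wrist");s=cam("scene")
for n,c in(("top",b),("wrist",w)):print(n,proj(c,S(-.052,0,.058)),c["C"])
cv2.imwrite("pics/d2.png",np.vstack([np.hstack([rect(b,.003),rect(s,.003)]),cv2.resize(w["im"],(600,375))[:300]])[:,:,::-1])
```

```text
tcp [0.3191 0.0803 0.1944] scale frame [-0.2375  0.0004  0.1944] toolx yaw -165.48 need [-0.0993 -0.0005  0.1495] F [ 0.11  0.49 -0.73]
top [242.15333265 206.47725821] [ 0.39919087 -0.02063909  0.94146563]
wrist [317.66331592 373.74925334] [0.24706894 0.06182966 0.3374576 ]
```

View pics/d2.png

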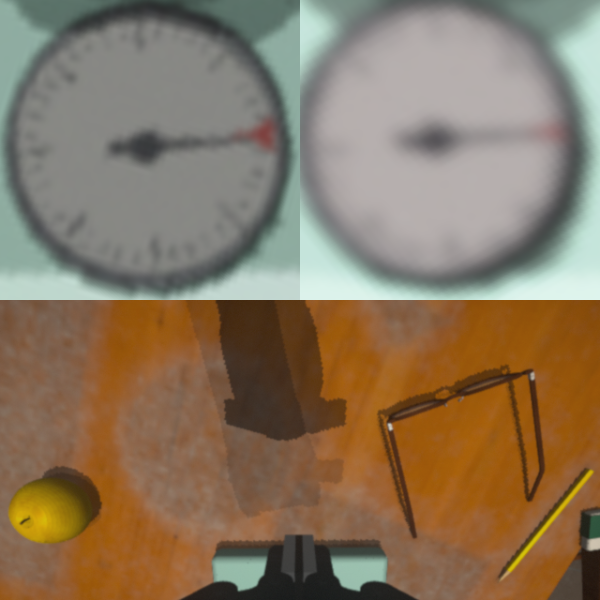

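In the top view the red mark at (262,134) is almost under the pointer, whose hub is at (146,147). For a precise reading I'll put the wrist camera over the dial, offset along the pointer direction so parallax does no harm.

Call:
{"api": "apply_moves", "payload": {"series": [[[-0.02,0.02,0],0],[[-0.03,0.03,0],0],[[-0.03,0.03,0.01],0],[[-0.03,0.01,0.01],0],[[-0.01,0,0],0],[[0,0,0],0],[[0,0,0],0],[[0,0,0],0]]}}

```text
time: 9.43
tool_pos: [0.4097, 0.1936, 0.1744]
orientation: [0.394, -3.115, 0.001]
contact_force: [-0.0, 0.8, -0.3]
opening: 0.0002
finger_force: 0.0
```

Run:
```python
from dial import *
to(S(-.138,0,.045))
w=cam("wrist");print(proj(w,S(-.052,0,.058)),((w["C"]-O)@np.c_[XS,YS,ZS]).round(3))
cv2.imwrite("pics/d3.png",np.hstack([cv2.resize(rect(w,.003),(400,400)),cv2.resize(w["im"],(400,250))[:,:] if 0 else cv2.copyMakeBorder(cv2.resize(w["im"],(400,250)),0,150,0,0,0)])[:,:,::-1])
```

```text
tcp [0.4097 0.1936 0.1744] scale frame [-0.1215  0.0874  0.1744] toolx yaw -165.57 need [ 0.0162 -0.0873  0.1294] F [-0.    0.85 -0.34]
[214.41937713 279.85529707] [-0.196  0.088  0.318]
```

View pics/d3.png

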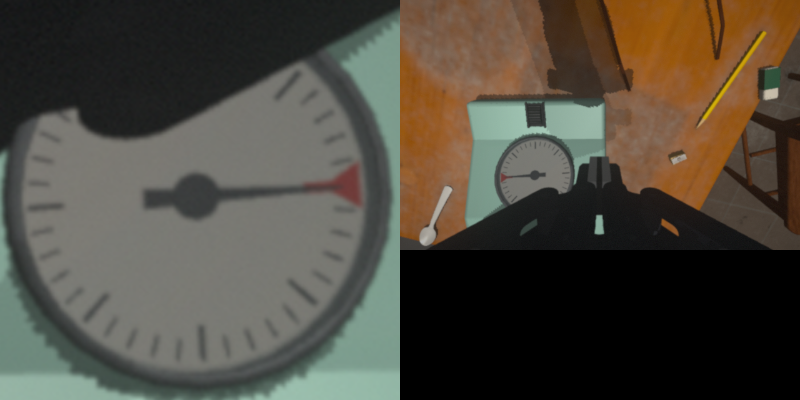

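The rectified view shows the hub at (197,196), the pointer running to (320,187) and the red mark at (345,184). They agree to about 0.01 rad, so I'll quantify that.

Run:
```python
from dial import *
w=cam("wrist");im=cv2.resize(rect(w,.003),(800,800)).astype(float)
g=im.mean(2);R=im[...,0]-im[...,1:].max(2)
yy,xx=np.mgrid[:800,:800]
hub=(g<85)&(np.hypot(xx-394,yy-392)<42);hx,hy=xx[hub].mean(),yy[hub].mean();print("hub",hx,hy)
red=np.clip(R-25,0,None)*(xx>600)*(xx<730)*(np.abs(yy-370)<60)
# pointer midline between hub and red
X=[];Y=[]
for x in range(450,600,4):
    col=g[340:430,x];w_=np.clip(np.median(col)-col-15,0,None);X.append(x);Y.append((w_*np.arange(340,430)).sum()/w_.sum())
m,b=np.polyfit(X,Y,1);print("pointer slope %.4f, at hub %.2f resid %.2f"%(-m,m*hx+b,np.std(np.array(Y)-np.polyval([m,b],X))))
for lo,hi in((620,670),(670,730)):
    q=red*(xx>=lo)*(xx<hi);rx,ry=(q*xx).sum()/q.sum(),(q*yy).sum()/q.sum()
    print("red",rx,ry,"angle from hub %.4f"%np.arctan2(hy-ry,rx-hx),"pointer line y there %.2f"%(m*rx+b))
t=(g<110)&(xx>55)&(xx<135)&(np.abs(yy-414)<14);print("opp tick",xx[t].mean(),yy[t].mean())
```

```text
hub 394.0 392.0
pointer slope 0.0677, at hub 392.45 resid 0.27
red 659.2799760191847 366.2703836930456 angle from hub 0.0967 pointer line y there 374.50
red 698.610954660659 368.8726767107857 angle from hub 0.0758 pointer line y there 371.84
opp tick 91.65894568690096 413.8194888178914
```

The zero mark and pointer differ by about 0.006 rad, which is about 2 g, so the scale is zeroed. Now the orange at (0.379, -0.275).

Call:
{"api": "apply_moves", "payload": {"series": [[[0,-0.0372,0],0],[[0,-0.0372,0],0],[[0,-0.0372,0],0],[[0,-0.0372,0],0],[[0,-0.0372,0],0],[[0,-0.0372,0],0],[[0.018,-0.0372,0],0],[[0.018,-0.0372,0],0],[[0.018,-0.0372,0],0],[[0.018,-0.0372,0],0]], "hand": 0.0854, "force": 20}}

```text
time: 10.37
tool_pos: [0.4325, -0.185, 0.1752]
orientation: [-0.396, 3.115, 0.002]
contact_force: [1.1, -0.1, -0.4]
opening: 0.0852
finger_force: 0.0
```

Call:
{"api": "apply_moves", "payload": {"series": [[[0.018,-0.0372,0],0],[[0.018,-0.0372,0],0],[[0.018,0,0],0],[[0.018,0,0],0],[[0,0,0],0],[[0,0,0],0],[[0,0,0],0]]}}

```text
time: 10.95
tool_pos: [0.3834, -0.2718, 0.1748]
orientation: [-0.4, 3.114, 0.002]
contact_force: [-0.3, -0.2, -0.6]
opening: 0.0853
finger_force: 0.0
```

Run:
```python
from m import *
w=cam("wrist");b=cam("scene");t=cam("top")
ko=blob(w,(5,190,120),(17,255,255),(0,0,640,400));kb=blob(b,(5,170,120),(16,255,255),(310,270,370,330))
f=lambda k:cv2.minEnclosingCircle(k.astype(np.float32))
(pw,rw),(pb,rb)=f(ko),f(kb);print(pw,rw,pb,rb,onz(w,*pw,.032),tri(w,pw,b,pb),"px pred",w["f"]*.032/np.linalg.norm(w["C"]-[.379,-.275,.032]))
to([.379,-.275,.008])
cv2.imwrite("pics/o1.png",w["im"][:,:,::-1])
```

```text
(565.5, 69.0) 100.13126373291016 (340.0, 301.5) 13.124505043029785 [ 0.23995466 -0.11117865  0.032     ] [ 0.30379596 -0.34574057  0.32905801] px pred 37.47163055005403
tcp [ 0.3839 -0.2722  0.1746] scale frame [-0.2631 -0.3571  0.1746] toolx yaw -165.32 need [ 0.0056 -0.0015  0.1666] F [ 0.07 -0.12 -0.85]
```

View pics/o1.png

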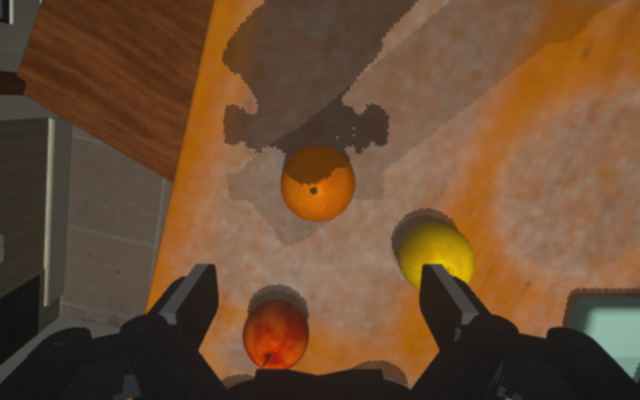

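The wrist view shows the orange at (318,183) with a radius of 37 px, where 37.5 was predicted. The yellow apple at (437,258) is right of the fingers and the red apple at (276,335) is clear.

Run:
```python
from m import *
w=cam("wrist");p=onz(w,318,183,.032);print(p); to([p[0],p[1],.008]); print(tri(w,(318,183),cam("top"),(411.6,255.9)),onz(w,437,258,.035))
```

```text
[ 0.37658143 -0.27425131  0.032     ]
tcp [ 0.3838 -0.2724  0.1746] scale frame [-0.2633 -0.3573  0.1746] toolx yaw -165.34 need [0.0075 0.     0.1666] F [0.2  0.45 0.73]
[ 0.37718266 -0.27520984  0.03450438] [ 0.41552619 -0.15335498  0.035     ]
```

Call:
{"api": "apply_moves", "payload": {"series": [[[0.006,0,0.02],0],[[0,0,0.03],0],[[0,0,0.03],0],[[0,0,0.03],0],[[0,0,0.03],0],[[0,0,0.02],0],[[0,0,0.006],0],[[0,0,0],0],[[0,0,0],0]]}}

```text
time: 11.95
tool_pos: [0.3777, -0.2752, 0.009]
orientation: [-0.397, 3.116, -0.001]
contact_force: [0.9, -0.7, -0.0]
opening: 0.0856
finger_force: 0.0
```

Call:
{"api": "apply_moves", "payload": {"series": [[[0,0,0],0],[[0,0,0],0],[[0,0,0],0],[[0,0,0],0],[[0,0,0],0],[[0,0,0],0],[[0,0,0],0],[[0,0,0],0]], "hand": 0.05, "force": 25}}

```text
time: 12.62
tool_pos: [0.3784, -0.2753, 0.0102]
orientation: [-0.397, 3.113, -0.001]
contact_force: [-0.2, 0.6, 6.0]
opening: 0.0614
finger_force: 25.7
```

The orange is gripped. Lifting it and carrying it over the bowl.

Call:
{"api": "apply_moves", "payload": {"series": [[[0,0,-0.01],0],[[0,0,-0.02],0],[[0,0,-0.035],0],[[0,0,-0.035],0],[[0,0,-0.035],0],[[0,0,-0.035],0],[[0,0,-0.035],0],[[0,0,-0.025],0],[[0,0,-0.01],0],[[0,0,0],0]]}}

```text
time: 13.45
tool_pos: [0.3783, -0.2758, 0.2514]
orientation: [-0.396, 3.11, -0.003]
contact_force: [0.2, 0.2, -0.8]
opening: 0.0611
finger_force: 27.9
```

Call:
{"api": "apply_moves", "payload": {"series": [[[-0.012,0.012,0],0],[[-0.024,0.024,0],0],[[-0.027,0.027,0],0],[[-0.027,0.027,0],0],[[-0.027,0.027,0],0],[[-0.027,0.027,0],0],[[-0.027,0.027,0],0],[[-0.027,0.027,0],0],[[-0.027,0.027,0],0],[[-0.027,0.027,0],0]]}}

```text
time: 14.28
tool_pos: [0.557, 0.0337, 0.246]
orientation: [0.396, -3.112, 0.0]
contact_force: [0.4, -0.4, -1.2]
opening: 0.0608
finger_force: 27.9
```

Call:
{"api": "apply_moves", "payload": {"series": [[[-0.027,0.027,0],0],[[-0.027,0.027,0],0],[[-0.024,0.024,0],0],[[-0.018,0.018,0],0],[[-0.008,0.008,0],0],[[0,0,0],0],[[0,0,0],0]]}}

```text
time: 14.87
tool_pos: [0.6314, 0.1576, 0.2466]
orientation: [0.396, -3.113, 0.003]
contact_force: [-0.2, -0.2, -2.1]
opening: 0.0608
finger_force: 27.9
```

Run:
```python
from m import *
t=cam("top");s=cam("scene")
to([.637,.161,.125]); print(bot.read_state()["opening"],bot.read_state()["finger_force"])
cv2.imwrite("pics/b1.png",np.hstack([cv2.resize(t["im"][60:280,120:340],(400,400)),cv2.resize(s["im"][60:220,220:380],(400,400))])[:,:,::-1])
```

```text
tcp [0.6317 0.1558 0.248 ] scale frame [ 0.084  -0.0048  0.248 ] toolx yaw -165.68 need [-0.0067  0.0039  0.1229] F [-0.73  0.5  -0.7 ]
0.06109528942641316 27.93528168462217
```

View pics/b1.png

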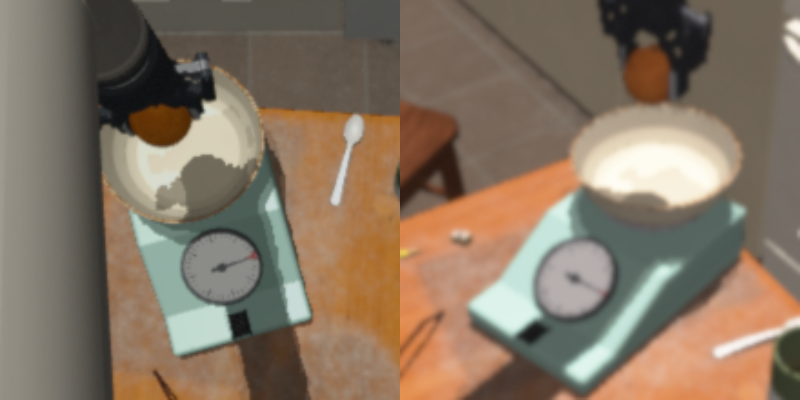

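The orange is held over the bowl, which appears at (180,140) in the left view, and the zero is still aligned. Lowering it in.

Call:
{"api": "apply_moves", "payload": {"series": [[[-0.006,0.004,0.01],0],[[0,0,0.025],0],[[0,0,0.025],0],[[0,0,0.02],0],[[0,0,0.015],0],[[0,0,0.01],0],[[0,0,0.008],0],[[0,0,0.006],0],[[0,0,0],0],[[0,0,0],0]]}}

```text
time: 15.8
tool_pos: [0.6377, 0.1643, 0.1301]
orientation: [-0.397, 3.115, 0.0]
contact_force: [0.4, 1.6, -0.9]
opening: 0.0609
finger_force: 27.9
```

Call:
{"api": "apply_moves", "payload": {"series": [[[0,0,0.004],0],[[0,0,0.003],0],[[0,0,0],0],[[0,0,0],0]]}}

```text
time: 16.13
tool_pos: [0.6372, 0.1644, 0.1226]
orientation: [-0.397, 3.116, 0.0]
contact_force: [-0.1, 0.5, -0.6]
opening: 0.0601
finger_force: 27.9
```

Call:
{"api": "apply_moves", "payload": {"series": [[[0,0,0.002],0],[[0,0,0.0015],0],[[0,0,0],0],[[0,0,0],0]]}}

```text
time: 16.47
tool_pos: [0.6372, 0.1644, 0.1189]
orientation: [0.397, -3.116, -0.0]
contact_force: [-0.1, -0.4, -0.8]
opening: 0.0611
finger_force: 27.9
```

Call:
{"api": "apply_moves", "payload": {"series": [[[0,0,0],0],[[0,0,0],0],[[0,0,0],0],[[0,0,0],0],[[0,0,0],0],[[0,0,0],0]], "hand": 0.075}}

```text
time: 16.97
tool_pos: [0.6374, 0.1644, 0.1192]
orientation: [-0.397, 3.116, 0.0]
contact_force: [0.2, -0.2, 1.4]
opening: 0.075
finger_force: 0.0
```

Call:
{"api": "apply_moves", "payload": {"series": [[[0,0,-0.006],0],[[0,0,-0.015],0],[[0,0,-0.03],0],[[0,0,-0.035],0],[[0,0,-0.035],0],[[0,0,-0.02],0],[[0.02,0,0],0],[[0.035,0,0],0],[[0.035,0,0],0],[[0.035,0,0],0]]}}

```text
time: 17.8
tool_pos: [0.515, 0.1325, 0.2604]
orientation: [-0.397, 3.116, 0.0]
contact_force: [-1.2, 0.4, 1.3]
opening: 0.0747
finger_force: 0.0
```

Call:
{"api": "apply_moves", "payload": {"series": [[[0.03,-0.02,0],0],[[0.03,-0.02,0],0],[[0,-0.04,0],0],[[0,-0.04,0],0],[[0,-0.04,0],0],[[0,-0.04,0],0],[[0,-0.04,0],0],[[0,0,0],0],[[0,0,0],0],[[0,0,0],0]]}}

```text
time: 18.63
tool_pos: [0.5183, -0.1139, 0.2602]
orientation: [-0.397, 3.116, 0.001]
contact_force: [0.4, 0.6, -0.2]
opening: 0.0747
finger_force: 0.0
```

Run:
```python
from dial import *
t=cam("top");s=cam("scene");to([.6,0,.2])
cv2.imwrite("pics/f1.png",np.hstack([cv2.resize(t["im"][60:300,100:440],(500,353)),rect(t,.003)[:,:]if 0 else cv2.copyMakeBorder(rect(t,.003),0,53,0,0,0)])[:,:,::-1])
```

```text
tcp [ 0.5184 -0.1126  0.2601] scale frame [-0.0929 -0.2362  0.2601] toolx yaw -165.33 need [-0.1075  0.0882  0.0602] F [0.35 0.1  0.03]
```

View pics/f1.png

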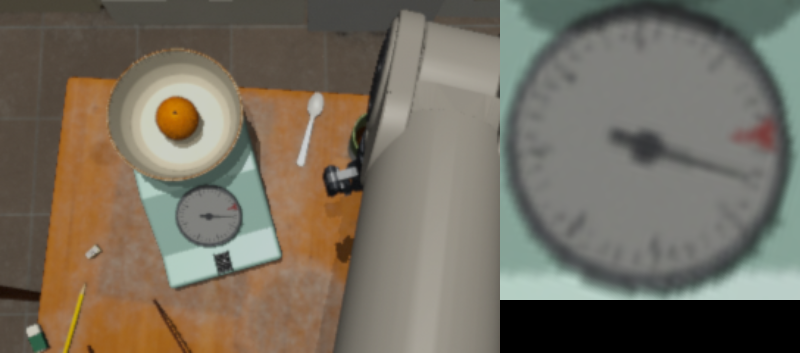

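The orange rests in the middle of the bowl. The pointer, running from (646,147) to (745,176), stands about 0.38 rad past the red mark at (765,135). That reads about 120 g, as expected, and the arm is clear.

```bash
python3 -c "
from workcell import bot
print(bot.close_job())"
```

```text
the job is handed in; nothing more can be done
None
```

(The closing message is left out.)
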